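# Switch on the red-guarded supply

## Task

Gently switch on the supply box with the red guard: with a fingertip under the guard's front lip lift the guard, flip the toggle beneath it over to on (away from the lip, towards the hinge) while the back of the finger keeps the guard up, then draw the finger out and let the guard drop shut over the switched toggle. Only touch and push: nothing is gripped, lifted off the desk or carried, and the box stays where it stands. Leave the yellow-guarded box, its guard and switch, and the other things on the desk alone.

Things in the scene. Friction and masses are not known exactly. Their poses are not given: they have to be found in the camera images.
- red_box: grey switch box with the red guard, loose, about 1.8 kg, on four rubber feet: 150 deep (x) x 96 wide (y) x 70 high. Origin under its centre at desk height; its x axis points from its front to its back, z up. Its front (the side where the guard's lip sticks out, at x = -75) faces roughly towards the robot
- red_hinge (a point): middle of the red guard's hinge line, at (20, 0, 76) mm in the box frame; the line runs along the box's y
- red_lip (a point): point on the underside of the red guard's lip, on its centre line, 8 mm from its free front edge and 110 mm from the hinge line; it turns with the guard. The lip is a plate 4 thick and 64 wide. Shut, it lies level with its underside 75 mm above the desk; its last 23 mm overhang the front face of the box, with free space beneath for a fingertip
- red_guard (a joint): angle of the red guard: 0 shut, 1.5 (stop) nearly upright. Plastic cover, about 60 g, open only underneath, 64 wide, 46 high above the hinge line; front plate 90 mm ahead of the hinge, and at its foot the lifting lip, from 90 to 118 mm ahead. Its front lifts; no spring: it falls shut by its own weight from every angle when nothing holds it
- red_tip (a point): point near the tip of the metal toggle under the red guard, on the bat's axis 36 mm from its pivot (the bat is 38 long and up to 12 thick). The pivot is at (-42, 0, 74) mm in the box frame and the toggle swings in the box's x-z plane; at both ends of its swing this point is 107 mm above the desk, 15 mm in front of or behind the pivot
- red_toggle (a joint): angle of the toggle: 0 = off, leaning 0.42 rad towards the front lip; 0.84 = on, leaning 0.42 rad towards the hinge. It has two stable positions: under 1 N at the tip carries it past the middle, and from there it tips over by itself to the other end. The guard clears it in both positions
- yellow_box: grey switch box with the yellow guard, loose, about 1.8 kg, on four rubber feet: 150 deep (x) x 96 wide (y) x 70 high. Origin under its centre at desk height; its x axis points from its front to its back, z up. Its front (the side where the guard's lip sticks out, at x = -75) faces roughly towards the robot
- yellow_hinge (a point): middle of the yellow guard's hinge line, at (20, 0, 76) mm in the box frame; the line runs along the box's y
- yellow_lip (a point): point on the underside of the yellow guard's lip, on its centre line, 8 mm from its free front edge and 110 mm from the hinge line; it turns with the guard. The lip is a plate 4 thick and 64 wide. Shut, it lies level with its underside 75 mm above the desk; its last 23 mm overhang the front face of the box, with free space beneath for a fingertip
- yellow_guard (a joint): angle of the yellow guard: 0 shut, 1.5 (stop) nearly upright. Plastic cover, about 60 g, open only underneath, 64 wide, 46 high above the hinge line; front plate 90 mm ahead of the hinge, and at its foot the lifting lip, from 90 to 118 mm ahead. Its front lifts; no spring: it falls shut by its own weight from every angle when nothing holds it
- yellow_tip (a point): point near the tip of the metal toggle under the yellow guard, on the bat's axis 36 mm from its pivot (the bat is 38 long and up to 12 thick). The pivot is at (-42, 0, 74) mm in the box frame and the toggle swings in the box's x-z plane; at both ends of its swing this point is 107 mm above the desk, 15 mm in front of or behind the pivot
- yellow_toggle (a joint): angle of the toggle: 0 = off, leaning 0.42 rad towards the front lip; 0.84 = on, leaning 0.42 rad towards the hinge. It has two stable positions: under 1 N at the tip carries it past the middle, and from there it tips over by itself to the other end. The guard clears it in both positions
- small_vial: bystander: small brown vial with red cap, 21 x 21 x 45, standing; origin under its centre
- glucose_meter: bystander: green and black hand meter, 28 x 88 x 54, standing; origin under its centre
- strip_carton: bystander: white and green carton, 30 x 78 x 72, standing; origin under its centre
- pen_blue: bystander: blue pen 145 long, 9 high, lying on the desk; origin under its middle

How it is judged:
By the outcome, as a careful person would: the job done as asked, in the order asked, and still so for the second after the job is handed in, with the robot touching nothing.
It also fails if it takes over 38 s, if anything falls off the work surface, if the arm or the gripper's body presses on something with over 40 N, if the wrist force passes 120 N, or if a joint passes its speed limit or range.

## Robot

A 7-joint arm with a two-finger parallel gripper is mounted at the origin on a cart in front of the work surface, level with it; the furniture and walls round the work are solid. World frame = base frame: x ahead of the robot, y to its left, z up, the work surface at z = 0. Lengths are in m, angles in rad, forces in N, time in s.
With the tool pointing down it reaches from about 0.4 to 0.85 m from the base axis. Payload 10.4 kg.
Tool frame: the origin (TCP) lies at the very end of the fingers, on their centre line; the grasp point (between the pads) lies 19 mm behind it; z points along the fingers, y is the line along which they close (so a half turn about z gives the same grasp; the last joint's range is limited). The gripper opens to 87 mm and grips with 3 to 60 N. Pads are 19 mm wide; open, the fingers measure 117 mm over their backs; the gripper's body (75 mm by 190 mm) begins 51 mm behind the grasp point.
Start: joints at [1.294, 0.332, -0.065, 1.46, 0.022, 1.35, -0.088], TCP at [0.157, -0.605, 0.223] pointing down, gripper open.
Joint ranges: [-2.6, 2.6], [-0.5, 2.12], [-1.47, 1.34], [0.16, 2.42], [-1.27, 4.41], [0.06, 2.06], [-2.6, 2.6]. Speed limits (rad/s): [2.22, 2.22, 2.79, 2.79, 3.14, 3.14, 3.14].

## Interface

Orientations are given as a unit quaternion [x, y, z, w].
In Python, from rig import r gives the robot as it stands.
- The arm moves only by the tool move_arm, never from a script. Its argument "commands" is a list of rows, each a list of 7 numbers: the turn, a rotation vector about the world's x, y, z in rad, then the shift along the world's x, y, z in mm, then the finger opening in mm, from 0 to 87. A call has 1 to 20 rows; each row is the pose to reach, as a shift and turn from the pose commanded when the call began; what a row does not reach only later rows make up. A row lasts 1/12 s, in which the tool goes at most 41.7 mm and 7.16 degrees, less where a joint would pass 70% of its speed; a pose out of reach is approached as far as the arm can. A call with a gripper value outside its range is refused whole. The fingers move at their own pace and stop on an object; the grip force is fixed at half the most. Time passes only in rows, so rows that repeat a pose let the fingers close. It gives the time, the measured TCP pose, the force, the opening and the grip force at its end, in the units of the state.
- r.get_obs(): the state, without advancing time (a new reading comes with each control period).
- r.grab_frame(name): name is "side" or "top"; returns the picture (420x560x3 uint8, red, green, blue); there is no depth.
- r.camera_info(name): a dict with "mtx" (3x3 intrinsics, pixels), "world_from_camera" (4x4, takes a point from camera to world coordinates). Camera axes: x right, y down, z forward; pixel columns grow to the right and rows downward; lengths in m; the calibration is good to about 2 mm. A picture is of the moment at which its call begins. camera_info takes no time and is no camera call.
- r.job_done(): hands the job in; it is judged then, once.
The state is a dict: "t": time; "qpos": joint angles; "qd": joint speeds; "joint_torque": joint torques, N m; "eef_pos": TCP position; "tool_rot": TCP orientation; "contact_force": force on the tool from outside, world axes, zero at the start; "ft_torque": the same for the moment, N m; "grip_width": finger opening in m; "gripper_force": force on a finger pad.
Only numpy, scipy, OpenCV 4.12 (cv2) and the standard library are available. Lean on these libraries where they do the work, as an engineer would, in place of code of your own. Each camera call takes 0.05 s, during which the arm holds its last target. There are 200 camera calls.

## Working session

There is one attempt and no reset: what is moved stays moved. The work goes in short steps, Python scripts to look and compute and a tool call to move; the robot and the scene stay as the last step left them, time stands still between calls to the robot, and variables do not carry over. Pictures are saved under pics/ and viewed, at most 10 in all, crops included, and the job is handed in when it is done.

Besides the shell and the picture viewer there is one more tool, called after "Request:" as name(argument=value, ...) on one line, values as JSON. move_arm: Moves the arm, as the interface text tells. Its arguments: {"type":"object","properties":{"commands":{"type":"array"}},"required":["commands"]}

```bash
mkdir -p pics; python3 - <<'E'
from rig import r
import cv2,numpy as np
np.set_printoptions(precision=4,suppress=True)
for n in("top","side"):
    cv2.imwrite(f"pics/{n}0.png",r.grab_frame(n)[:,:,::-1]); c=r.camera_info(n);print(n,c["mtx"],c["world_from_camera"])
o=r.get_obs();print(o["t"],o["eef_pos"],o["tool_rot"],o["grip_width"])
E
```

```text
top [[394.8417   0.     280.7022]
 [  0.     394.8417 205.4421]
 [  0.       0.       1.    ]] [[-0.0081 -0.9976  0.0692  0.5132]
 [-0.9999  0.0086  0.0061  0.0405]
 [-0.0067 -0.0692 -0.9976  1.0325]
 [ 0.      0.      0.      1.    ]]
side [[430.3231   0.     281.8461]
 [  0.     430.3231 208.4714]
 [  0.       0.       1.    ]] [[-0.9767 -0.0699  0.2031  0.362 ]
 [-0.2147  0.3529 -0.9107  1.0497]
 [-0.008  -0.933  -0.3597  0.4735]
 [ 0.      0.      0.      1.    ]]
0.1 [ 0.1568 -0.6046  0.2218] [ 0.992   0.1266 -0.0001 -0.0006] 0.08704485613679842
```

View pics/top0.png

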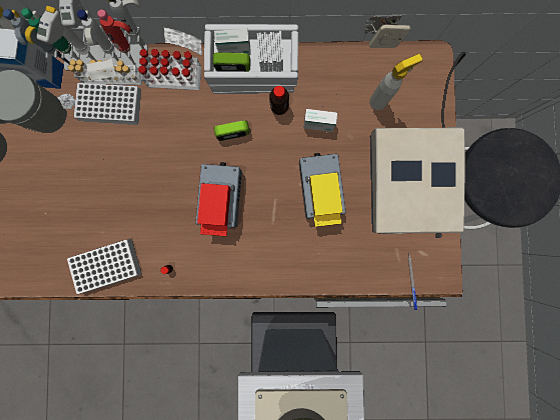

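View pics/side0.png

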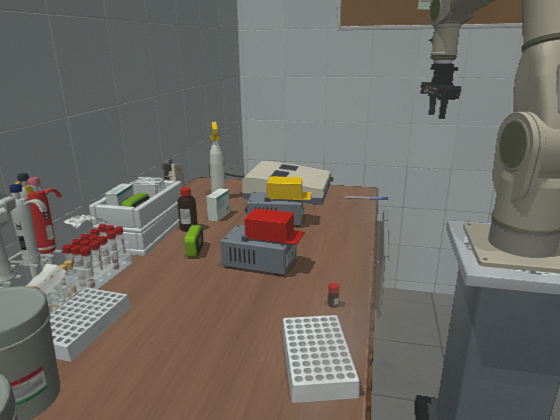

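The top view shows the red guard at about (213,208) with its lip near (213,233), pointing towards the robot. The yellow guard is at (327,197), the vial at (167,269). In the side view the red box is near (262,245) with its lip at (298,238).

```bash
cat > h.py <<'E'
import numpy as np,cv2
from rig import r
np.set_printoptions(precision=4,suppress=True)
def ray(n,uv):
    c=r.camera_info(n);T=c["world_from_camera"];d=T[:3,:3]@np.linalg.inv(c["mtx"])@[*uv,1];return T[:3,3],d
def onz(n,uv,z):
    o,d=ray(n,uv);return o+d*(z-o[2])/d[2]
def proj(n,p):
    c=r.camera_info(n);q=np.linalg.inv(c["world_from_camera"])@[*p,1];q=c["mtx"]@q[:3];return q[:2]/q[2]
E
python3 - <<'E'
from h import *
a=cv2.imread("pics/top0.png");s=cv2.imread("pics/side0.png")
cr=lambda i,x,y:cv2.resize(i[y:y+100,x:x+100],None,fx=4,fy=4,interpolation=cv2.INTER_NEAREST)
cv2.imwrite("pics/crop0.png",np.hstack([cr(a,170,150),cr(s,215,190)]))
hsv=cv2.cvtColor(a,cv2.COLOR_BGR2HSV);m=((hsv[...,0]<6)|(hsv[...,0]>174))&(hsv[...,1]>150)
m[:, :185]=0;m[:,255:]=0;m[:150]=0;m[260:]=0
print(np.unique(hsv[...,2][m]//10*10,return_counts=True))
for lo,hi,z in((0,256,.1),(235,256,.122)):
    k=(m&(hsv[...,2]>=lo)&(hsv[...,2]<hi)).astype(np.uint8)
    cs,_=cv2.findContours(k,0,2);c=max(cs,key=cv2.contourArea)
    R=cv2.minAreaRect(c);b=cv2.boxPoints(R);print(lo,R);print(np.array([onz("top",p,z) for p in b]))
E
```

```text
(array([ 30,  40,  50,  60,  70,  80,  90, 100, 110, 120, 130, 140, 150,
       160, 170, 180, 190, 200, 210, 220, 230, 240], dtype=uint8), array([  3,  32,  33,   4,   4,   2,  13,  20,  18,  78,  36,  15,   8,
        13,   6,   7,   9,  59, 993,  79,  45,   2]))
0 ((213.210693359375, 209.37521362304688), (29.8619327545166, 50.92755126953125), 4.899092674255371)
[[0.5133 0.2462 0.1   ]
 [0.6337 0.2367 0.1   ]
 [0.627  0.1658 0.1   ]
 [0.5068 0.176  0.1   ]]
235 ((225.0, 235.0), (0.0, 0.0), 0.0)
[[0.5093 0.1749 0.122 ]
 [0.5093 0.1749 0.122 ]
 [0.5093 0.1749 0.122 ]
 [0.5093 0.1749 0.122 ]]
```

View pics/crop0.png

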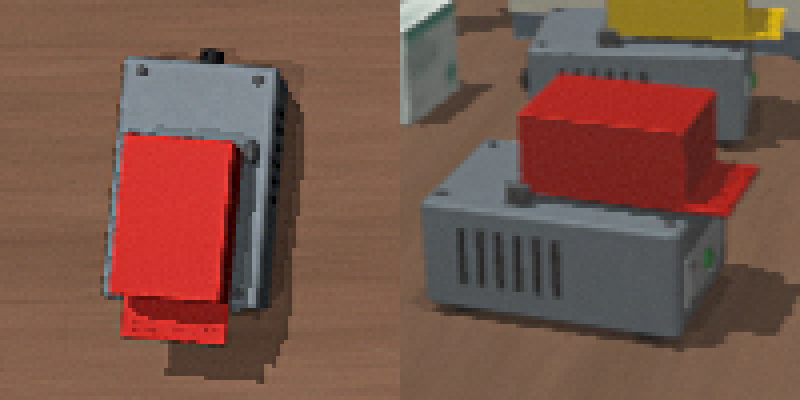

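The crop shows the shut red guard (left: top face corners about (121,135),(237,143),(226,303),(110,294), lip edge (121,340)-(228,345)). On the right, the side view gives the lip's front corners at (728,214) and (758,166).

```bash
python3 - <<'E'
from h import *
t=lambda u,v,z:onz("top",(170+u/4-.5,150+v/4-.5),z)
s=lambda u,v,z:onz("side",(215+(u-400)/4-.5,190+v/4-.5),z)
F=[t(*p,.122) for p in((121,135),(237,143),(226,303),(110,294))];print(np.array(F))
L=[t(121,338,.079),t(228,346,.079)];B=[t(124,58,.07),t(279,68,.07)];S=[s(728,214,.077),s(758,166,.077)]
print(np.array(L),np.array(B),np.array(S))
ax=(F[0]+F[1]-F[2]-F[3])[:2];print("yaw",np.degrees(np.arctan2(ax[1],ax[0])))
for P in(F[:2],F[2:][::-1],L,B,S[::1]):
    d=P[0]-P[1];print(np.degrees(np.arctan2(-d[0],d[1])),np.linalg.norm(d),(P[0]+P[1])/2)
o=r.get_obs();print(o["eef_pos"],o["qpos"])
vial=onz("top",(167,269),.045);print("vial",vial)
E
```

```text
[[0.6297 0.2338 0.122 ]
 [0.6244 0.1663 0.122 ]
 [0.5317 0.1726 0.122 ]
 [0.5374 0.2396 0.122 ]]
[[0.512  0.2422 0.079 ]
 [0.5066 0.1776 0.079 ]] [[0.6841 0.2433 0.07  ]
 [0.677  0.1477 0.07  ]] [[0.5118 0.2384 0.077 ]
 [0.5066 0.1739 0.077 ]]
yaw -3.727402442799928
-4.475214708283001 0.06766462649227246 [0.627  0.2001 0.122 ]
-4.89786587207237 0.06724308464478 [0.5345 0.2061 0.122 ]
-4.719497741858723 0.06480879359400651 [0.5093 0.2099 0.079 ]
-4.252333628137762 0.09584436275175598 [0.6805 0.1955 0.07  ]
-4.551686731021442 0.06470993171113229 [0.5092 0.2062 0.077 ]
[ 0.1568 -0.6046  0.2218] [ 1.2944  0.3328 -0.0647  1.4609  0.0216  1.3499 -0.0885]
vial [0.4259 0.3303 0.045 ]
```

Request:
move_arm(commands=[[0,0,-0.33,293,405,110,0],[0,0,-0.33,293,405,110,0],[0,0,-0.33,293,405,110,0],[0,0,-0.33,293,405,110,0],[0,0,-0.33,293,405,110,0],[0,0,-0.33,293,405,110,0],[0,0,-0.33,293,405,110,0],[0,0,-0.33,293,405,110,0],[0,0,-0.33,293,405,110,0],[0,0,-0.33,293,405,110,0],[0,0,-0.33,293,405,110,0],[0,0,-0.33,293,405,110,0],[0,0,-0.33,293,405,110,0],[0,0,-0.33,293,405,110,0],[0,0,-0.33,293,405,110,0],[0,0,-0.33,293,405,110,0]])

```text
t: 1.43
eef_pos: [0.4492, -0.2011, 0.332]
tool_rot: [0.999, -0.039, -0.001, 0.0]
contact_force: [0.7, -1.0, -0.1]
grip_width: 0.0005
gripper_force: 0.0
```

Request:
move_arm(commands=[[0,0,0,-20,200,0,0],[0,0,0,-20,200,0,0],[0,0,0,-20,200,0,0],[0,0,0,-20,200,0,0],[-0.068,-0.87,0,-20,415,-80,0],[-0.068,-0.87,0,-20,415,-80,0],[-0.068,-0.87,0,-20,415,-80,0],[-0.068,-0.87,0,-20,415,-80,0],[-0.068,-0.87,0,-20,415,-80,0],[-0.068,-0.87,0,-20,415,-80,0],[-0.068,-0.87,0,-20,415,-80,0],[-0.068,-0.87,0,-20,415,-80,0],[-0.068,-0.87,0,-20,415,-80,0],[-0.068,-0.87,0,-20,415,-80,0],[-0.068,-0.87,0,-20,415,-80,0],[-0.068,-0.87,0,-20,415,-80,0]])

```text
t: 2.77
eef_pos: [0.4615, 0.2092, 0.2594]
tool_rot: [0.916, -0.026, 0.4, 0.015]
contact_force: [0.5, -0.2, 0.3]
grip_width: 0.0007
gripper_force: 0.0
```

```bash
python3 - <<'E'
from h import *
from scipy.spatial.transform import Rotation as R
o=r.get_obs();print(o["t"],o["eef_pos"],o["qpos"],R.from_quat(o["tool_rot"]).as_matrix())
cv2.imwrite("pics/side1.png",r.grab_frame("side")[:,:,::-1])
E
```

```text
2.7667 [0.4615 0.2092 0.2594] [ 0.2001 -0.4993 -0.9096  2.2608  0.323   0.6269 -2.6023] [[ 0.6784 -0.0592  0.7323]
 [-0.0359 -0.9982 -0.0474]
 [ 0.7338  0.0058 -0.6794]]
```

View pics/side1.png

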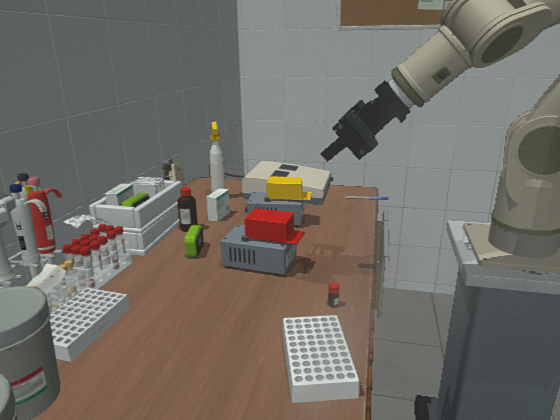

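The side view shows the closed gripper tilted at (330,152), pointing down and forward at the red box. The red guard, near (272,225), is still shut. The last joint is at its limit, so I'll spin the tool half a turn, which gives the same grasp, starting with a small test.

Request:
move_arm(commands=[[0,0,0,30,0,20,0],[-0.44,0.03,0.41,50,0,20,0],[-0.44,0.03,0.41,50,0,20,0],[-0.44,0.03,0.41,50,0,20,0],[-0.44,0.03,0.41,50,0,20,0],[-0.44,0.03,0.41,50,0,20,0]])

```text
t: 3.32
eef_pos: [0.512, 0.2093, 0.28]
tool_rot: [0.883, 0.25, 0.376, 0.132]
contact_force: [-0.1, 0.5, 1.2]
grip_width: 0.0007
gripper_force: 0.0
```

```bash
python3 - <<'E'
from h import *
from scipy.spatial.transform import Rotation as R
o=r.get_obs();q=R.from_quat(o["tool_rot"]);print(o["t"],o["eef_pos"],o["qpos"],q.as_matrix())
# desired: finger yaw -4.5deg, pitch 40 below horizontal, flipped
y=np.radians(-4.5)
for a in(40,45):
    a=np.radians(a);z=np.array([np.cos(a)*np.cos(y),np.cos(a)*np.sin(y),-np.sin(a)]);yy=np.array([-np.sin(y),np.cos(y),0])
    D=R.from_matrix(np.c_[np.cross(yy,z),yy,z]);print((D*q.inv()).as_rotvec())
E
```

```text
3.3167 [0.512  0.2093 0.28  ] [ 0.1399 -0.3341 -0.8185  2.1639  0.5139  0.6576 -2.0689] [[ 0.5928  0.3413  0.7295]
 [ 0.5399 -0.8405 -0.0455]
 [ 0.5976  0.4208 -0.6825]]
[-1.8849  0.1116  1.6651]
[-1.8077  0.1411  1.7456]
```

Request:
move_arm(commands=[[-1.85,0.12,1.7,0,0,0,0],[-1.85,0.12,1.7,0,0,0,0],[-1.85,0.12,1.7,0,0,0,0],[-1.85,0.12,1.7,0,0,0,0],[-1.85,0.12,1.7,0,0,0,0],[-1.85,0.12,1.7,0,0,0,0],[-1.85,0.12,1.7,0,0,0,0],[-1.85,0.12,1.7,0,0,0,0],[-1.85,0.12,1.7,0,0,0,0],[-1.85,0.12,1.7,0,0,0,0],[-1.85,0.12,1.7,0,0,0,0],[-1.85,0.12,1.7,0,0,0,0],[-1.85,0.12,1.7,0,0,0,0],[-1.85,0.12,1.7,0,0,0,0],[-1.85,0.12,1.7,0,0,0,0],[-1.85,0.12,1.7,0,0,0,0],[-1.85,0.12,1.7,0,0,0,0],[-1.85,0.12,1.7,0,0,0,0],[-1.85,0.12,1.7,0,0,0,0],[-1.85,0.12,1.7,0,0,0,0]])

```text
t: 4.98
eef_pos: [0.512, 0.2093, 0.2798]
tool_rot: [0.044, 0.914, -0.014, 0.403]
contact_force: [1.3, -0.6, -0.5]
grip_width: 0.0007
gripper_force: 0.0
```

```bash
cat > st.py <<'E'
from h import *
from scipy.spatial.transform import Rotation as R
o=r.get_obs();q=R.from_quat(o["tool_rot"]);print(o["t"],o["eef_pos"],o["qpos"]);print(q.as_matrix())
y=np.radians(-4.5)
for a in(40,45):
    a=np.radians(a);z=np.array([np.cos(a)*np.cos(y),np.cos(a)*np.sin(y),-np.sin(a)]);yy=np.array([-np.sin(y),np.cos(y),0])
    D=R.from_matrix(np.c_[np.cross(yy,z),yy,z]);print((D*q.inv()).as_rotvec())
d=o["eef_pos"][:2]-[.606,.201];u=np.array([np.cos(y),np.sin(y)]);print("box frame x,y,z mm",d@u*1e3,(u[0]*d[1]-u[1]*d[0])*1e3,o["eef_pos"][2]*1e3)
E
python3 st.py
```

```text
4.9833 [0.512  0.2093 0.2798] [-0.2855 -0.2652 -0.4989  2.178   0.7399  0.7637  0.2339]
[[-0.671   0.0916  0.7358]
 [ 0.0698  0.9957 -0.0603]
 [-0.7382  0.0109 -0.6745]]
[-0.0144 -0.0412  0.013 ]
[-0.007   0.0458  0.0135]
box frame x,y,z mm -94.3947746203155 0.9096086131809844 279.78730213770604
```

Request:
move_arm(commands=[[-0.014,-0.035,0.013,-45,2.5,-30,0],[-0.014,-0.035,0.013,-45,2.5,-60,0],[-0.014,-0.035,0.013,-45,2.5,-90,0],[-0.014,-0.035,0.013,-45,2.5,-90,0],[-0.014,-0.035,0.013,-45,2.5,-120,0],[-0.014,-0.035,0.013,-45,2.5,-150,0],[-0.014,-0.035,0.013,-45,2.5,-180,0],[-0.014,-0.035,0.013,-45,2.5,-205,0],[-0.014,-0.035,0.013,-45,2.5,-222,0],[-0.014,-0.035,0.013,-45,2.5,-222,0],[-0.014,-0.035,0.013,-45,2.5,-222,0]])

```text
t: 5.9
eef_pos: [0.4666, 0.2073, 0.0535]
tool_rot: [0.021, 0.911, -0.044, 0.41]
contact_force: [-1.0, -0.7, -2.4]
grip_width: 0.0003
gripper_force: 0.0
```

```bash
python3 st.py; python3 - <<'E'
from h import *
a=r.grab_frame("side")[:,:,::-1];cv2.imwrite("pics/side2.png",cv2.resize(a[150:300,180:380],None,fx=4,fy=4))
E
```

```text
5.9 [0.4666 0.2073 0.0535] [ 0.3073  0.503  -1.3525  2.4129  1.6848  1.168  -0.6537]
[[-0.6637  0.0736  0.7444]
 [ 0.0021  0.9953 -0.0966]
 [-0.748  -0.0625 -0.6607]]
[ 0.0605 -0.0301 -0.004 ]
[ 0.0671  0.0569 -0.0067]
box frame x,y,z mm -139.43050737623668 -4.623707572373935 53.48886212541359
```

View pics/side2.png

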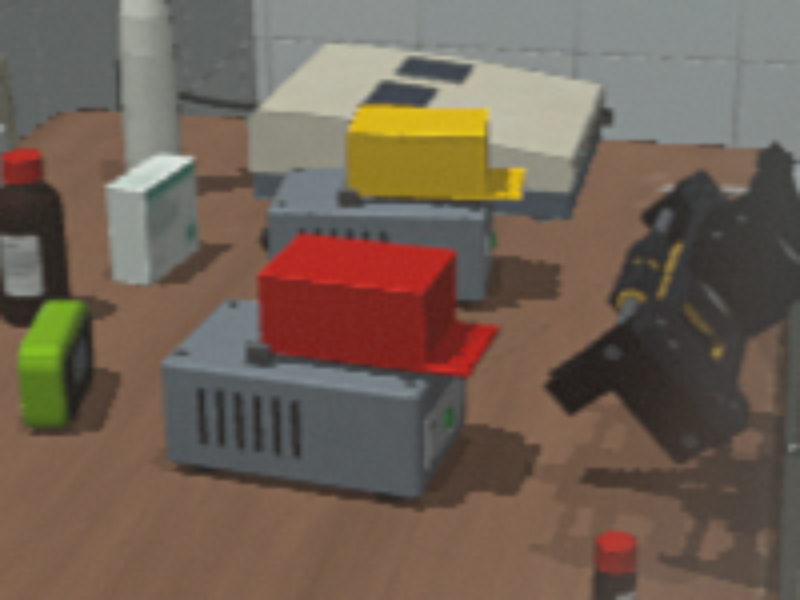

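The side crop shows the fingertip at about (565,395), level with the box front and clear of the lip at (470,350). The guard is shut and everything is in place. Next I slide the tip under the lip.

Request:
move_arm(commands=[[0.03,-0.015,0,10,1,1,0],[0.06,-0.03,0,20,1,2,0],[0.06,-0.03,0,30,1,2,0],[0.06,-0.03,0,40,1,2,0],[0.06,-0.03,0,49,1,2,0],[0.06,-0.03,0,49,1,2,0]])

```text
t: 6.45
eef_pos: [0.516, 0.2104, 0.0565]
tool_rot: [0.032, 0.905, -0.014, 0.423]
contact_force: [-0.8, -0.1, -0.7]
grip_width: 0.0003
gripper_force: 0.1
```

```bash
python3 st.py
```

```text
6.45 [0.516  0.2104 0.0565] [ 0.395   0.5988 -1.3382  2.3675  1.8431  1.1509 -0.644 ]
[[-0.6396  0.07    0.7655]
 [ 0.0455  0.9975 -0.0532]
 [-0.7674  0.0008 -0.6412]]
[-0.0007  0.0021 -0.0084]
[ 0.0058  0.0891 -0.0084]
box frame x,y,z mm -90.40959868479767 2.2640924791903676 56.49391918350544
```

Request:
move_arm(commands=[[0,0,-0.008,0,-2,6,0],[0,0,-0.008,0,-2,12,0],[0,0,-0.008,0,-2,18,0],[0,0,-0.008,0,-2,24,0],[0,0,-0.008,0,-2,30,0],[0,0,-0.008,0,-2,36,0],[0,0,-0.008,0,-2,42,0],[0,0,-0.008,0,-2,48,0],[0,0,-0.008,0,-2,48,0]])

```text
t: 7.2
eef_pos: [0.5138, 0.2098, 0.1053]
tool_rot: [0.034, 0.905, -0.015, 0.424]
contact_force: [0.0, 0.5, 0.2]
grip_width: 0.0004
gripper_force: 0.2
```

```bash
python3 st.py; python3 - <<'E'
from h import *
a=r.grab_frame("side")[:,:,::-1];cv2.imwrite("pics/side3.png",cv2.resize(a[170:300,200:360],None,fx=4.5,fy=4.5))
E
```

```text
7.2 [0.5138 0.2098 0.1053] [ 0.5157  0.3634 -1.4441  2.3538  1.642   0.9783 -0.5542]
[[-0.6386  0.0743  0.7659]
 [ 0.0495  0.9972 -0.0555]
 [-0.7679  0.0025 -0.6405]]
[-0.0023  0.0031 -0.0042]
[ 0.0044  0.0901 -0.004 ]
box frame x,y,z mm -92.57974741077116 1.5645412331974753 105.3443811432754
```

View pics/side3.png

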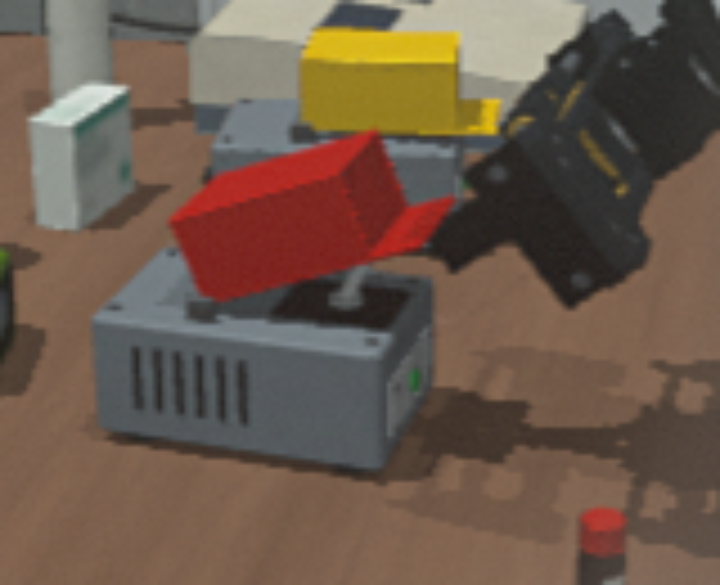

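The side crop shows the guard raised about 20° on the fingertip at (450,235), with the toggle at (350,285) leaning to the front. The box hasn't moved. Next I push in to flip the toggle.

Request:
move_arm(commands=[[0,0,0,6,-1,0,0],[0,0,0,12,-2,-3,0],[0,0,0,17,-3,-6,0],[0,0,0,22,-3,-7,0],[0,0,0,27,-4,-7,0],[0,0,0,32,-4,-7,0],[0,0,0,37,-4,-7,0],[0,0,0,42,-5,-7,0],[0,0,0,46,-5,-7,0],[0,0,0,49,-5,-7,0],[0,0,0,49,-5,-7,0]])

```text
t: 8.17
eef_pos: [0.5633, 0.2042, 0.0966]
tool_rot: [0.035, 0.906, -0.014, 0.422]
contact_force: [0.1, 0.3, 0.4]
grip_width: 0.0008
gripper_force: 0.1
```

```bash
python3 st.py; python3 - <<'E'
from h import *
a=r.grab_frame("side")[:,:,::-1];cv2.imwrite("pics/side4.png",cv2.resize(a[170:300,200:360],None,fx=4.5,fy=4.5))
E
```

```text
8.1667 [0.5633 0.2042 0.0966] [ 0.4676  0.4612 -1.3166  2.2797  1.7386  0.9745 -0.5102]
[[-0.6406  0.0759  0.7641]
 [ 0.0515  0.9971 -0.0559]
 [-0.7662  0.0036 -0.6426]]
[-0.0035  0.0005 -0.0025]
[ 0.0032  0.0875 -0.0024]
box frame x,y,z mm -42.85361419411926 -0.16574746704909335 96.60530547186369
```

View pics/side4.png

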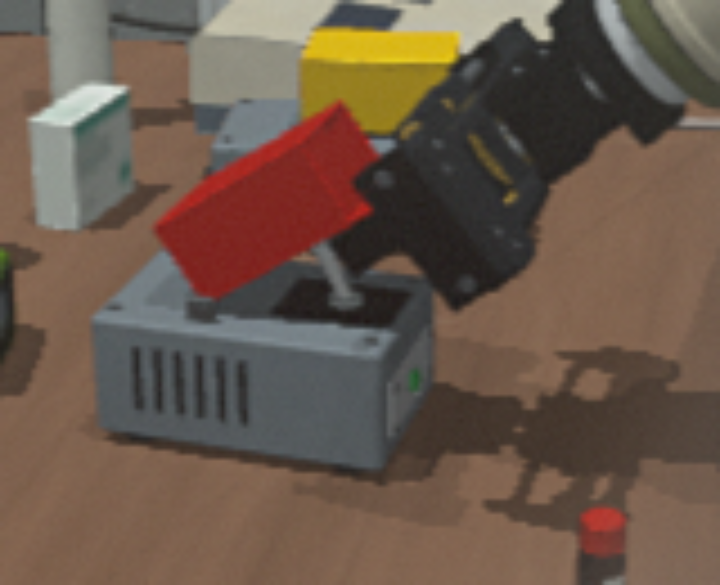

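The toggle, at (335,270), now leans towards the hinge, and the raised guard rests on the finger's back. I'll draw the finger out along the same path, lowering the guard gently.

Request:
move_arm(commands=[[0,0,0,-8,1,2,0],[0,0,0,-16,1,4,0],[0,0,0,-24,2,6,0],[0,0,0,-32,3,6,0],[0,0,0,-40,3,6,0],[0,0,0,-47,4,4,0],[0,0,0,-47,4,-4,0],[0,0,0,-47,4,-12,0],[0,0,0,-47,4,-20,0],[0,0,0,-47,4,-28,0],[0,0,0,-47,4,-36,0],[0,0,0,-47,4,-41,0],[0,0,0,-47,4,-41,0],[0,0,0,-57,5,-42,0],[0,0,0,-67,6,-42,0],[0,0,0,-77,6,-42,0],[0,0,0,-87,7,-42,0],[0,0,0,-94,8,-42,0],[0,0,0,-94,8,-42,0]])

```text
t: 9.8
eef_pos: [0.4721, 0.2142, 0.051]
tool_rot: [0.039, 0.908, -0.019, 0.417]
contact_force: [-0.1, 0.9, 0.1]
grip_width: 0.0005
gripper_force: 0.0
```

```bash
python3 st.py; python3 - <<'E'
from h import *
a=r.grab_frame("side")[:,:,::-1];b=r.grab_frame("top")[:,:,::-1]
f=lambda i:cv2.resize(i,(400,300))
cv2.imwrite("pics/end.png",np.hstack([f(a[170:290,200:360]),f(b[110:290,140:380])]))
c=cv2.imread("pics/top0.png");d=cv2.absdiff(b,c).max(2)
print([int((d[y0:y1,x0:x1]>40).sum()) for x0,x1,y0,y1 in((190,250,155,235),(295,350,150,230))])
E
```

```text
9.8 [0.4721 0.2142 0.051 ] [ 0.3988  0.7408 -1.4663  2.4166  1.8331  1.3544 -0.6651]
[[-0.6488  0.0863  0.756 ]
 [ 0.0544  0.9963 -0.0671]
 [-0.759  -0.0024 -0.6511]]
[ 0.0015 -0.0111  0.0079]
[0.0087 0.0759 0.0078]
box frame x,y,z mm -134.55818159029198 2.6649334508815485 51.00430361518701
[1, 0]
```

View pics/end.png

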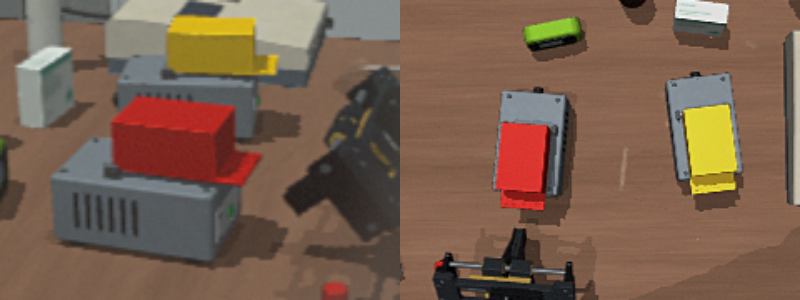

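The final views show the red guard shut at (523,160), and the box unmoved (only 1 pixel differs around it). The yellow box is untouched, the vial is still standing, and the gripper is clear.

```bash
python3 -c "
from rig import r
print(r.job_done())"
```

```text
the job is handed in; nothing more can be done
None
```

The red box is switched on: I lifted the guard, flipped the toggle to on and let the guard close over it; neither box moved, and the job was handed in at about 10 s.

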